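# Set the test voltage and hold the probe lever on the board

## Task

Turn the knob on the grey supply console so that its white pointer stands at the green mark on its dial, and let go of it. Then push the sprung lever of the board test jig down by its round pad until the orange needle at its end lies in the green band of the scale plate, never letting it reach the red band, and finish while still holding it there (do not let go). Leave the screwdriver, solder reel, tip cleaner and parts tray where they are.

Things in the scene. Friction and masses are not known exactly. Their poses are not given: they have to be found in the camera images.
- console: Dark grey fixed box with a light grey top panel, 140 (x) by 160 (y) by 60 mm high; origin: centre of its underside; yaw varies. At the centre of its top is a black knob: a skirt (52 mm across, its top 74 mm above the table) carrying an upright grip bar 48 mm long, 14 mm wide, its top 106 mm above the table.
- knob (a joint): Angle of the voltage knob, 0 to 4.71 rad, growing clockwise seen from above; it stays where it is left (friction torque 0.04 N m). At 0 the pointer lies 2.356 rad (135 deg) counterclockwise from the console's +x axis. At the start the mark lies 0.7 to 2.9 rad clockwise of the pointer.
- knob_axis (a point): Point on the knob's upright axis at the height to grip the bar, 97 mm above the table (9 mm below the bar's top).
- knob_pointer (a point): Point 40 mm out from the knob's axis in the direction of its white pointer, 62 mm above the table: it turns with the knob. The pointer is the white line along one half of the bar's top; the bar lies along the line from knob_axis to this point. When the pointer is at the mark this point coincides with mark.
- mark (a point): The green mark on the dial, a flat patch 24 mm long (radial) and 9 mm wide fixed on the panel; this point lies on its centre line 40 mm out from the knob's axis, 62 mm above the table. Its place round the dial varies.
- jig: Fixed board test jig, base plate 120 (x) by 240 (y) by 18 mm, origin at the centre of its underside, yaw varies. A steel lever runs along its +y from a dark double post near the -y end (top 82 mm above the table). At the +y end, 40 to 75 mm beyond the pad's centre, stands a white scale plate in the y-z plane, 4 mm thick, top 118 mm above the table, with a green band and below it a red one.
- lever (a joint): How far the lever is pressed down, rad: 0 = released (sloping up 0.20 rad from the pivot), 0.20 = level, middle of the green band; 0.155 to 0.245 = green band; 0.30 and more = red band; stop at 0.36. A spring pushes it up: straight down on the pad it takes about 3 N to start it and about 8 N in mid green (23 N per rad). It springs back when let go.
- lever_pad (a point): Centre of the top of the lever's round pad (black, 36 mm across, yellow disc on top), where to push down with closed fingers. It lies 130 mm along the lever from the pivot and 16 mm above the line of the lever through the pivot; about 107 mm above the table when released, 81 mm at the middle of the green band (26 mm of travel).
- lever_pivot (a point): The lever's hinge axis, 65 mm above the table, midway between the post's cheeks; the hinge axis runs along the jig's x.
- screwdriver: Loose screwdriver, about 170 mm long, lying roughly along x between the two devices; leave it. Origin at the middle of its length, on the underside.
- spool: Loose steel-coloured solder reel standing on end, 50 mm across, 40 mm high; leave it. Origin: centre of underside.
- tip_cleaner: Loose round black cup with brass wool, 64 mm across, 46 mm high; leave it. Origin: centre of underside.
- parts_tray: Loose blue divided parts tray, 80 by 110 by 30 mm; leave it. Origin: centre of underside.

How it is judged:
By the outcome, as a careful person would: the job done as asked, in the order asked, and still so for the second after the job is handed in, while the arm keeps its last pose, push and grip.
It also fails if it takes over 61 s, if anything falls off the work surface, if the arm or the gripper's body presses on something with over 40 N, if the wrist force passes 120 N, or if a joint passes its speed limit or range.

## Robot

A 6-joint arm with a two-finger parallel gripper is mounted at the origin on the work surface. World frame = base frame: x ahead of the robot, y to its left, z up, the work surface at z = 0. Lengths are in m, angles in degrees, forces in N, time in s.
With the tool pointing down it reaches from about 0.275 to 0.85 m from the base axis. Payload 5.2 kg.
Tool frame: the origin (TCP) lies between the finger pads; the fingertips stand 14 mm ahead of it and the grasp point (between the pads) lies 5 mm behind it; z points along the fingers, y is the line along which they close (so a half turn about z gives the same grasp; the last joint's range is limited). The gripper opens to 85 mm and grips with 20 to 120 N. Pads are 22 mm wide; open, the fingers measure 114 mm over their backs; the gripper's body (76 mm by 85 mm) begins 54 mm behind the grasp point. The pads swing forward as they close: fully open they stand 13 mm farther back than shut.
Start: joints at [62.808, 14.817, 87.949, -0, 77.235, -11.62], TCP at [0.148, 0.53, 0.245] pointing down, gripper open.
Joint ranges: [-179.93, 179.93], [-52.35, 119.4], [10.71, 147.94], [-69.91, 249.91], [12.55, 155.21], [-178.61, 178.61]. Speed limits (degrees/s): [147.25, 147.25, 180, 180, 180, 180].

## Interface

Orientations are given as a 3x3 rotation matrix whose columns are the frame's x, y, z axes.
In Python, from bench import monitor, optics, job gives the robot as it stands.
- The arm moves only by the tool jog_arm, never from a script. Its arguments are lists of equal length, an entry for each row: "jaw": the closure, from 0 (fully open) to 1 (shut); "delta_pos": the shift along the tool's x, y, z in units of 30 mm (1.0 is 30 mm), a list of three; "turn": the turn about the tool's z in units of 5 degrees (1.0 is 5 degrees). In form: {"jaw": [jaw, ...], "delta_pos": [[tx, ty, tz], ...], "turn": [turn, ...]}. A call has exactly 8 rows; each row shifts and turns the commanded pose from where the row before left it, along the tool's axes as they then stand; what a row does not reach is not made up. A row lasts 1/10 s, in which the tool goes at most 50 mm and 8.59 degrees, less where a joint would pass 70% of its speed; a pose out of reach is approached as far as the arm can. A call is refused whole if a number of a shift passes 1 or a number of a turn 1, either way. A call with a gripper value outside its range is refused whole. The fingers move at their own pace and stop on an object; "newtons" is the grip in N (left out, the last holds). Time passes only in rows, so rows that do not move let the fingers close, or fill a call up. It gives the time, the measured TCP pose, the force, the opening and the grip force at its end, in the units of the state.
- monitor.observe(): the state, without advancing time (a new reading comes with each control period).
- optics.get_image(name): name is "side" or "top"; returns (picture, depth): 384x512x3 uint8, blue, green, red; 384x512 float32, m along the optical axis (not along the pixel's ray), 0 where there is no reading.
- optics.camera_model(name): a dict with "intrinsics" (3x3 intrinsics, pixels), "position" and "orientation" of the camera in the world. Camera axes: x right, y down, z forward; pixel columns grow to the right and rows downward; lengths in m; the calibration is good to about 2 mm. A picture is of the moment at which its call begins. camera_model takes no time and is no camera call.
- job.close_job(): hands the job in; it is judged then, once.
The state is a dict: "t": time; "joints": joint angles; "qvel": joint speeds; "joint_torque": joint torques, N m; "position": TCP position; "orientation": TCP orientation; "wrist_force": force on the tool from outside, world axes, zero at the start; "wrist_torque": the same for the moment, N m; "grip_width": opening from 0.0 (shut) to 1.0 (fully open); "grip_force": force on a finger pad.
Only numpy, scipy, OpenCV 4.12 (cv2) and the standard library are available. Lean on these libraries where they do the work, as an engineer would, in place of code of your own. Each camera call takes 0.05 s, during which the arm holds its last target. There are 200 camera calls.

## Working session

There is one attempt and no reset: what is moved stays moved. The work goes in short steps, Python scripts to look and compute and a tool call to move; the robot and the scene stay as the last step left them, time stands still between calls to the robot, and variables do not carry over. Pictures are saved under pics/ and viewed, at most 10 in all, crops included, and the job is handed in when it is done.

Besides the shell and the picture viewer there is one more tool, called as name([rows], argument=value, ...), one row to a line, values as JSON. jog_arm: Moves the arm, as the interface text tells. Its arguments: {"type":"object","properties":{"jaw":{"type":"array"},"delta_pos":{"type":"array"},"turn":{"type":"array"},"newtons":{"type":"number"}},"required":["jaw","delta_pos","turn"]}

```bash
mkdir -p pics; cat > h.py <<'E'
import numpy as np, cv2
from bench import monitor, optics, job
def grab(n,f):
    im,d=optics.get_image(n); cv2.imwrite(f'pics/{f}.png',im); np.savez(f'pics/{f}.npz',im=im,d=d); return im,d
def ray(n,uv):
    c=optics.camera_model(n); K=np.array(c['intrinsics']); R=np.array(c['orientation']); p=np.array(c['position'])
    return p, R@np.linalg.solve(K,np.array([uv[0],uv[1],1.0]))
def onz(n,uv,z):
    p,r=ray(n,uv); return p+r*(z-p[2])/r[2]
def deproj(n,uv,d):
    p,r=ray(n,uv); return p+r*d
def cloud(n,d):
    c=optics.camera_model(n); K=np.array(c['intrinsics']); R=np.array(c['orientation'])
    v,u=np.indices(d.shape); P=np.stack([(u-K[0,2])/K[0,0],(v-K[1,2])/K[1,1],np.ones_like(d)],-1)*d[...,None]
    return P@R.T+np.array(c['position'])
def proj(n,X):
    c=optics.camera_model(n); q=np.array(c['intrinsics'])@np.array(c['orientation']).T@(np.array(X)-np.array(c['position'])); return q[:2]/q[2]
E
python3 - <<'E'
from h import *
for n in('top','side'):
    grab(n,n+'0'); c=optics.camera_model(n); print(n,np.round(c['position'],3),np.round(c['orientation'],2).tolist(),np.array(c['intrinsics']).round(0).tolist())
s=monitor.observe(); print(s['t'],np.round(s['orientation'],3).tolist())
a=cv2.imread('pics/top0.png');b=cv2.imread('pics/side0.png')
E
```

```text
top [0.487 0.01  1.053] [[-0.03, -1.0, 0.08], [-1.0, 0.03, -0.01], [0.0, -0.08, -1.0]] [[496.0, 0.0, 254.0], [0.0, 496.0, 195.0], [0.0, 0.0, 1.0]]
side [0.419 0.6   0.7  ] [[-0.96, -0.2, 0.19], [-0.28, 0.66, -0.7], [0.02, -0.72, -0.69]] [[415.0, 0.0, 253.0], [0.0, 415.0, 194.0], [0.0, 0.0, 1.0]]
0.1 [[-0.963, 0.268, -0.001], [0.268, 0.963, -0.001], [0.0, -0.002, -1.0]]
```

View pics/top0.png

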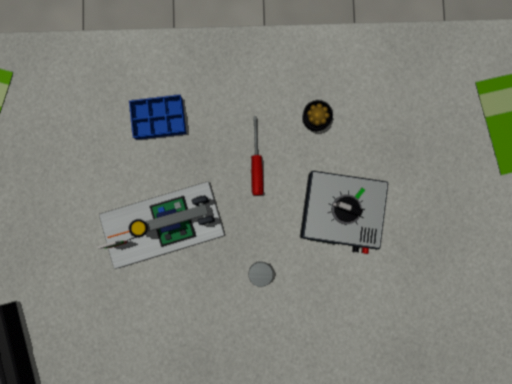

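View pics/side0.png

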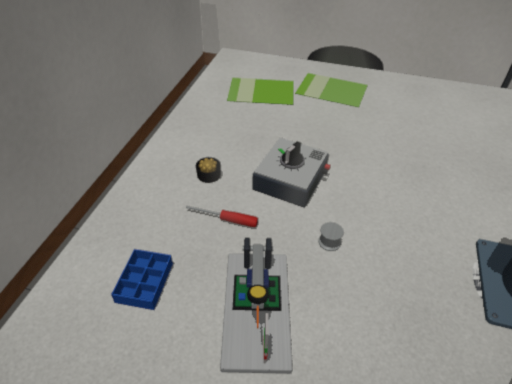

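The top view shows the knob at about (347,208), its green mark at (360,193) and the yellow pad at (138,228). In the side view the pad is at (258,292) and the knob at (293,155). Next I measure these points.

```bash
cat > m.py <<'E'
from h import *
def mask(im,kind):
    h=cv2.cvtColor(im,cv2.COLOR_BGR2HSV)
    r={'yel':((20,130,90),(35,255,255)),'grn':((45,120,80),(75,255,255)),'org':((3,110,120),(16,255,255)),'wht':((0,0,185),(180,40,255))}[kind]
    return cv2.inRange(h,*r)
def blob(im,kind,box):
    m=np.zeros(im.shape[:2],np.uint8); x0,y0,x1,y1=box; m[y0:y1,x0:x1]=mask(im,kind)[y0:y1,x0:x1]; v,u=np.nonzero(m)
    return np.c_[u,v]
E
python3 - <<'E'
from m import *
D={n:np.load(f'pics/{n}0.npz') for n in('top','side')}
boxes={'top':{'yel':(120,210,160,250),'grn':(320,180,380,235),'org':(95,215,140,250),'wht':(330,195,365,222)},
'side':{'yel':(240,275,280,310),'grn':(270,140,290,170),'org':(245,300,275,335),'wht':(280,140,305,170)}}
for n in D:
    im,d=D[n]['im'],D[n]['d']; C=cloud(n,d)
    for k,b in boxes[n].items():
        p=blob(im,k,b)
        if len(p)==0: print(n,k,'none');continue
        X=C[p[:,1],p[:,0]]
        print(n,k,len(p),p.mean(0).round(1),p.min(0),p.max(0),np.median(X,0).round(4))
# triangulate pad
def tri(a,b):
    p,r=ray('top',a);q,s=ray('side',b); A=np.c_[r,-s]; t=np.linalg.lstsq(A,q-p,rcond=None)[0]; return (p+r*t[0]),(q+s*t[1])
y=[blob(D[n]['im'],'yel',boxes[n]['yel']).mean(0) for n in D]; print('pad',tri(*y))
g=[blob(D[n]['im'],'grn',boxes[n]['grn']).mean(0) for n in D]; print('grn',tri(*g))
a=D['top']['im'][180:240,315:380];b=D['side']['im'][130:190,260:325]
c=np.hstack([cv2.resize(a,(390,360),interpolation=cv2.INTER_CUBIC),cv2.resize(b,(390,360),interpolation=cv2.INTER_CUBIC)])
a=D['top']['im'][205:255,95:165];b=D['side']['im'][275:345,225:295]
e=np.hstack([cv2.resize(a,(390,240)),cv2.resize(b,(390,240))])
cv2.imwrite('pics/crop.png',np.vstack([c,e]))
# box top of console and bar top from depth (top view)
C=cloud('top',D['top']['d']); R=C[160:255,295:395]
m=(R[...,2]>0.05)&(R[...,2]<0.068); u=np.argwhere(m)[:,::-1]; P=R[m][:,:2].astype(np.float32)
print('console rect',cv2.minAreaRect(P),np.median(R[m][:,2]))
m=R[...,2]>0.09; P=R[m]; print('bar',len(P),P.mean(0),P[:,2].max(),cv2.minAreaRect(P[:,:2].astype(np.float32)))
J=C[180:270,95:230]; m=(J[...,2]>0.010)&(J[...,2]<0.025); print('jig',cv2.minAreaRect(J[m][:,:2].astype(np.float32)))
E
```

```text
top yel 141 [137.9 227.8] [132 221] [144 234] [0.5102 0.2252 0.1059]
top grn 46 [359.5 192.9] [355 188] [364 198] [ 0.5685 -0.2097  0.061 ]
top org 28 [117.7 234.1] [108 231] [128 237] [0.4998 0.2685 0.0993]
top wht none
side yel 150 [257.4 291.4] [250 286] [265 297] [0.5086 0.2273 0.1086]
side grn 11 [281.5 150.7] [279 149] [283 153] [ 0.5669 -0.21    0.064 ]
side org 40 [257.4 315.6] [257 306] [258 327] [0.4977 0.2664 0.1022]
side wht none
pad (array([0.51044911, 0.22552004, 0.10536719]), array([0.50908872, 0.22531833, 0.10528813]))
grn (array([ 0.56850681, -0.20923781,  0.06281428]), array([ 0.56781368, -0.209338  ,  0.06277965]))
console rect ((0.537161648273468, -0.1805732101202011), (0.15964482724666595, 0.14023233950138092), 80.08316040039062) 0.05878399330733319
bar 221 [ 0.5327105  -0.1613978   0.19394998] 1.0530128090658784 ((0.5225011110305786, -0.09456958621740341), (0.032584477216005325, 0.2185371369123459), 10.091914176940918)
jig ((0.5192073583602905, 0.19796627759933472), (0.12024305015802383, 0.2403801530599594), 15.236113548278809)
```

View pics/crop.png

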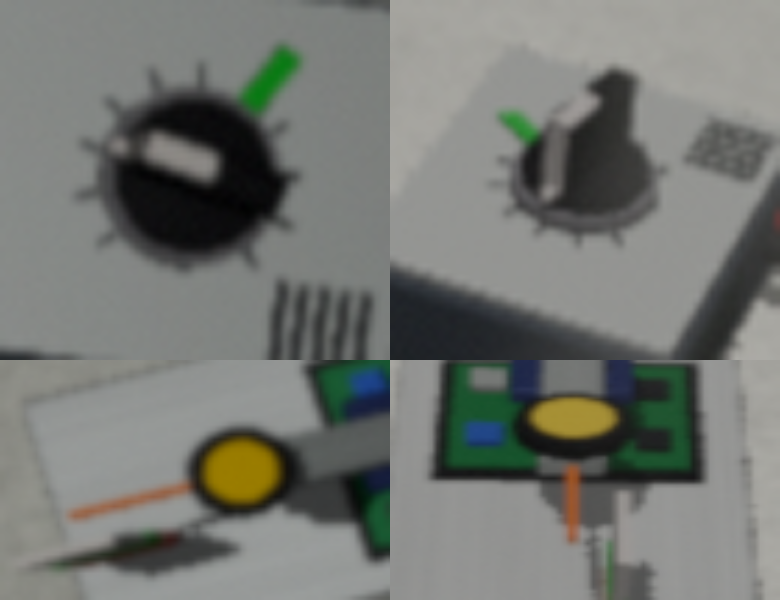

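The crop shows the white pointer along the left half of the bar, pointing image-left, with the green mark upper-right of the knob. The needle reaches from the pad toward the scale plate. Next I compute the bar direction.

```bash
python3 - <<'E'
from m import *
D={n:np.load(f'pics/{n}0.npz') for n in('top','side')}
im=D['top']['im']; g=im.min(2)
def comp(im,x0,y0,x1,y1,t):
    g=cv2.cvtColor(im,cv2.COLOR_BGR2GRAY)[y0:y1,x0:x1]; n,l,s,c=cv2.connectedComponentsWithStats((g>t).astype(np.uint8))
    return [(s[i].tolist(),(c[i]+[x0,y0]).round(1)) for i in range(1,n)],l
print(comp(im,330,195,365,222,100)[0])
c,l=comp(im,336,200,356,214,100); print(c)
for i in range(1,len(c)+1):
    v,u=np.nonzero(l==i)
    if len(v)<15: continue
    P=np.array([onz('top',(a+336,b+200),0.106)[:2] for a,b in zip(u,v)]); w,V=np.linalg.eigh(np.cov(P.T)); e=V[:,1]; print(P.mean(0),np.degrees(np.arctan2(e[1],e[0])),np.ptp(P@e))
# mark dir
p=blob(im,'grn',(320,180,380,235)); P=np.array([onz('top',a,0.062)[:2] for a in p]); w,V=np.linalg.eigh(np.cov(P.T)); e=V[:,1]; print('mark',P.mean(0),np.degrees(np.arctan2(e[1],e[0])))
# skirt (dark) region centre at z .074, tiny
d=(g<45).astype(np.uint8); d[:195]=0;d[225:]=0;d[:,:328]=0;d[:,368:]=0
cn=max(cv2.findContours(d,0,1)[0],key=cv2.contourArea); (cx,cy),r=cv2.minEnclosingCircle(cn); print('skirt',cx,cy,r,onz('top',(cx,cy),0.07)[:2])
C=cloud('top',D['top']['d'])[190:228,328:368]; m=(C[...,2]>.095)&(C[...,2]<.115);Q=C[m];print('bar',len(Q),Q.mean(0),cv2.minAreaRect(Q[:,:2].astype(np.float32)))
E
```

```text
[([0, 0, 10, 10, 54], array([333.1, 198.5])), ([23, 0, 2, 1, 2], array([353.5, 195. ])), ([29, 0, 6, 14, 58], array([362.2, 200.6])), ([9, 8, 12, 6, 46], array([344.7, 205.6])), ([0, 10, 2, 6, 7], array([330.1, 207.3])), ([27, 15, 8, 12, 44], array([361.8, 217.4])), ([0, 18, 7, 9, 35], array([331.8, 218. ]))]
[([3, 3, 12, 6, 46], array([344.7, 205.6]))]
[ 0.54143877 -0.17034029] 71.66353055661978 0.021747870013394517
mark [ 0.56857594 -0.20941997] 138.1973576102134
skirt 347.8928527832031 209.5 14.116105079650879 [ 0.53553992 -0.18312235]
bar 192 [ 0.5375642  -0.17967802  0.10425015] ((0.5379700660705566, -0.18048514425754547), (0.048907890915870667, 0.014169396832585335), 69.10283660888672)
```

jog_arm([
  [-0.5,-0.5,0],
  [-0.9,-0.9,0],
  [-0.9,-0.9,0],
  [-0.9,-0.9,0],
  [-0.9,-0.9,0],
  [-0.9,-0.9,0],
  [-0.9,-0.9,0],
  [-0.9,-0.9,0],
], jaw=[0,0,0,0,0,0,0,0], turn=[0,0,0,0,0,0,0,0])

```text
t: 0.9
position: [0.2896, 0.2771, 0.2451]
orientation: [[-0.963, 0.268, -0.0], [0.268, 0.963, -0.0], [0.0, -0.0, -1.0]]
wrist_force: [1.1, -0.1, 1.5]
grip_width: 1.001
grip_force: 0.0
```

jog_arm([
  [-0.9,-0.95,0],
  [-0.9,-0.95,0],
  [-0.9,-0.95,0],
  [-0.9,-0.95,0],
  [-0.9,-0.95,0],
  [-0.9,-0.95,0],
  [-0.9,-0.95,0],
  [-0.9,-0.95,0],
], jaw=[0,0,0,0,0,0,0,0], turn=[0,0,0,0,0,0,0,0])

```text
t: 1.7
position: [0.4365, -0.0006, 0.2451]
orientation: [[-0.963, 0.269, -0.0], [0.269, 0.963, 0.0], [0.0, 0.0, -1.0]]
wrist_force: [0.5, 1.0, 0.7]
grip_width: 1.0
grip_force: 0.0
```

jog_arm([
  [-0.9,-0.9,0],
  [-0.9,-0.9,0],
  [-0.9,-0.9,0],
  [-0.9,-0.9,0],
  [-0.9,-0.9,0],
  [-0.35,-0.43,0],
  [0,0,0],
  [0,0,0],
], jaw=[0,0,0,0,0,0,0,0], turn=[0,0,0,0,0,0,1,1])

```text
t: 2.5
position: [0.5363, -0.1808, 0.2445]
orientation: [[-0.9, 0.436, -0.002], [0.436, 0.9, 0.001], [0.002, 0.0, -1.0]]
wrist_force: [0.3, -0.2, -0.5]
grip_width: 0.997
grip_force: 0.0
```

jog_arm([
  [0,0,0],
  [0,0,0],
  [0,0,0],
  [0,0,0],
  [0,0,0],
  [0,0,0],
  [0,0,0],
  [0,0,0],
], jaw=[0,0,0,0,0,0,0,0], turn=[1,1,1,1,1,1,1,1])

```text
t: 3.3
position: [0.5361, -0.1798, 0.245]
orientation: [[-0.411, 0.912, -0.001], [0.912, 0.411, 0.001], [0.001, -0.001, -1.0]]
wrist_force: [-0.3, -0.0, -0.2]
grip_width: 0.995
grip_force: 0.0
```

jog_arm([
  [0,0,0],
  [0,0,0],
  [0,0,0],
  [0,0,0],
  [0,0,0],
  [0,0,0],
  [0,0,0],
  [0,0,0],
], jaw=[0,0,0,0,0,0,0,0], turn=[1,1,1,1,1,1,1,1])

```text
t: 4.1
position: [0.5362, -0.1797, 0.245]
orientation: [[0.271, 0.962, -0.001], [0.962, -0.271, 0.001], [0.001, -0.001, -1.0]]
wrist_force: [-1.0, -0.1, 0.0]
grip_width: 1.001
grip_force: 0.0
```

jog_arm([
  [0,0,0],
  [0,0.05,0.8],
  [0,0,0.9],
  [0,0,0.9],
  [0,0,0.8],
  [0,0,0.7],
  [0,0,0.6],
  [0,0,0.3],
], jaw=[0,0,0,0,0,0,0,0], turn=[1,0,0,0,0,0,0,0])

```text
t: 4.9
position: [0.5367, -0.1799, 0.0934]
orientation: [[0.351, 0.936, -0.003], [0.936, -0.351, 0.002], [0.001, -0.004, -1.0]]
wrist_force: [0.4, -0.3, 0.6]
grip_width: 0.998
grip_force: 0.0
```

```bash
python3 - <<'E'
from h import *
a,_=grab('top','top1');b,_=grab('side','side1')
cv2.imwrite('pics/crop1.png',np.hstack([cv2.resize(a[150:270,290:410],(390,390)),cv2.resize(b[90:210,230:350],(390,390))]))
s=monitor.observe();print(s['position'],s['wrist_force'],s['joints'])
E
```

```text
[ 0.53702862 -0.18021213  0.09401257] [ 0.15744182 -0.62901647 -1.04232042] [-2.98336267e+01  2.47808972e+01  9.65154370e+01  6.57539932e-03
  5.88955258e+01 -9.27932363e+00]
```

View pics/crop1.png

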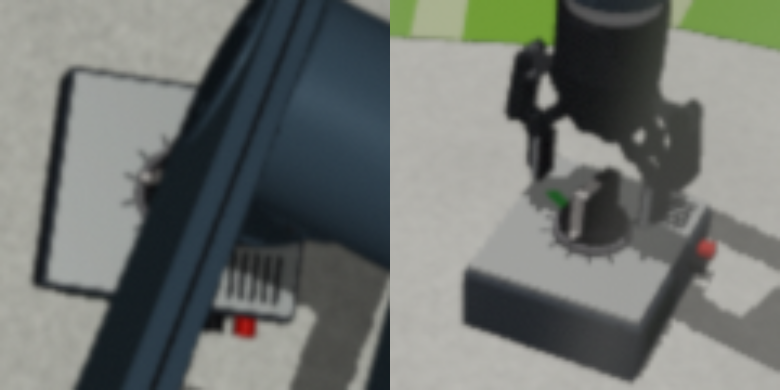

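The fingers straddle the bar cleanly, one on each side. Closing now.

jog_arm([
  [0,0,0.05],
  [0,0,0],
  [0,0,0],
  [0,0,0],
  [0,0,0],
  [0,0,0],
  [0,0,0],
  [0,0,0],
], jaw=[1,1,1,1,1,1,1,1], turn=[0,0,0,0,0,0,0,0], newtons=30)

```text
t: 5.8
position: [0.5364, -0.1806, 0.0944]
orientation: [[0.351, 0.936, -0.003], [0.936, -0.351, 0.001], [-0.0, -0.003, -1.0]]
wrist_force: [-7.0, 2.5, 8.4]
grip_width: 0.16
grip_force: 32.5
```

jog_arm([
  [0,0,0],
  [0,0,0],
  [0,0,0],
  [0,0,0],
  [0,0,0],
  [0,0,0],
  [0,0,0],
  [0,0,0],
], jaw=[1,1,1,1,1,1,1,1], turn=[0,0,0,0,0,0,0,0])

```text
t: 6.6
position: [0.5364, -0.1806, 0.0944]
orientation: [[0.351, 0.936, -0.003], [0.936, -0.351, 0.001], [-0.0, -0.003, -1.0]]
wrist_force: [-7.4, 2.0, 7.4]
grip_width: 0.159
grip_force: 32.5
```

jog_arm([
  [0,-0.02,-0.05],
  [0,0,0],
  [0,0,0],
  [0,0,0],
  [0,0,0],
  [0,0,0],
  [0,0,0],
  [0,0,0],
], jaw=[1,1,1,1,1,1,1,1], turn=[0,0,0.5,0.8,0.8,0.8,0.8,0.8])

```text
t: 7.4
position: [0.5365, -0.1808, 0.0945]
orientation: [[0.685, 0.729, -0.002], [0.729, -0.685, 0.001], [-0.001, -0.002, -1.0]]
wrist_force: [-3.3, -0.7, -4.3]
grip_width: 0.16
grip_force: 30.7
```

jog_arm([
  [0,0,0],
  [0,0,0],
  [0,0,0],
  [0,0,0],
  [0,0,0],
  [0,0,0],
  [0,0,0],
  [0,0,0],
], jaw=[1,1,1,1,1,1,1,1], turn=[0.8,0.8,0.8,0.8,0.8,0.8,0.8,0.8])

```text
t: 8.2
position: [0.5367, -0.1811, 0.0945]
orientation: [[0.967, 0.255, -0.002], [0.255, -0.967, 0.0], [-0.002, -0.001, -1.0]]
wrist_force: [-2.7, -2.0, -5.2]
grip_width: 0.159
grip_force: 30.6
```

jog_arm([
  [0,0,0],
  [0,0,0],
  [0,0,0],
  [0,0,0],
  [0,0,0],
  [0,0,0],
  [0,0,0],
  [0,0,0],
], jaw=[1,1,1,1,1,1,1,1], turn=[0.8,0.8,0.8,0.8,0.8,0.8,0.8,0.8])

```text
t: 9.0
position: [0.5366, -0.1815, 0.0945]
orientation: [[0.955, -0.296, -0.002], [-0.296, -0.955, -0.001], [-0.002, 0.001, -1.0]]
wrist_force: [-2.6, -3.0, -5.6]
grip_width: 0.157
grip_force: 30.6
```

jog_arm([
  [0,0,0],
  [0,0,0],
  [0,0,0],
  [0,0,0],
  [0,0,0],
  [0,0,0],
  [0,0,0],
  [0,0,0],
], jaw=[1,1,1,1,1,1,1,1], turn=[0.8,0.8,0.8,0.8,0.8,0.8,0.3,0])

```text
t: 9.8
position: [0.5365, -0.1817, 0.0945]
orientation: [[0.736, -0.677, -0.003], [-0.677, -0.736, -0.001], [-0.001, 0.002, -1.0]]
wrist_force: [-3.9, -4.0, -5.6]
grip_width: 0.157
grip_force: 30.6
```

```bash
python3 - <<'E'
from m import *
s=monitor.observe();R=np.array(s['orientation']);print(s['position'],s['wrist_force'],'bar dir',np.degrees(np.arctan2(-R[1,0],-R[0,0])), np.degrees(np.arctan2(R[1,1],R[0,1])))
b,_=grab('side','side2')
p=blob(b,'grn',(255,130,300,175)); print(len(p), p.mean(0) if len(p) else '')
cv2.imwrite('pics/crop2.png',cv2.resize(b[115:185,250:340],(720,560),interpolation=cv2.INTER_CUBIC))
E
```

```text
[ 0.53646125 -0.18173221  0.09453677] [-3.85202964 -3.96581516 -5.60999607] bar dir 137.3912428083614 -132.6085729511946
11 [281.27272727 150.36363636]
```

View pics/crop2.png

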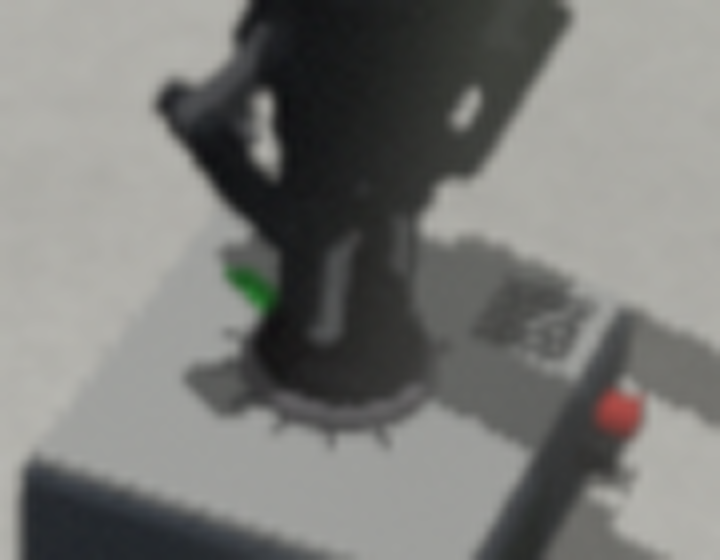

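Bar direction is -42.6°, matching the mark. Releasing and lifting.

jog_arm([
  [0,0,0],
  [0,0,0],
  [0,0,0],
  [0,0,0],
  [0,0,0],
  [0,0,0],
  [0,0,0],
  [0,0,-0.5],
], jaw=[0,0,0,0,0,0,0,0], turn=[0,0,0,0,0,0,0,0])

```text
t: 10.65
position: [0.5362, -0.1802, 0.1086]
orientation: [[0.736, -0.677, -0.004], [-0.677, -0.736, 0.002], [-0.004, 0.001, -1.0]]
wrist_force: [-0.7, 0.1, 0.5]
grip_width: 0.999
grip_force: 0.0
```

jog_arm([
  [0,0,-0.9],
  [0,0,-0.9],
  [0,0,-0.9],
  [0,0,-0.9],
  [-0.9,-0.9,0],
  [-0.9,-0.9,0],
  [-0.9,-0.9,0],
  [-0.9,-0.9,0],
], jaw=[0,0,0,0,0,0,0,0], turn=[0,0,0,0,0,0,0,0])

```text
t: 11.45
position: [0.5308, -0.027, 0.2185]
orientation: [[0.736, -0.677, 0.0], [-0.677, -0.736, 0.0], [0.0, -0.0, -1.0]]
wrist_force: [1.4, -0.7, -0.0]
grip_width: 0.997
grip_force: 0.0
```

jog_arm([
  [-0.9,-0.9,0],
  [-0.9,-0.9,0],
  [-0.9,-0.9,0],
  [-0.9,-0.9,0],
  [0,0,0],
  [0,0,0],
  [0,0,0],
  [0,0,0],
], jaw=[1,1,1,1,1,1,1,1], turn=[0,0,0,0,-1,-1,-1,-1])

```text
t: 12.25
position: [0.5245, 0.1246, 0.2183]
orientation: [[0.925, -0.38, -0.0], [-0.38, -0.925, -0.0], [-0.0, 0.0, -1.0]]
wrist_force: [-0.1, -0.2, -0.1]
grip_width: 0.001
grip_force: 0.0
```

```bash
python3 - <<'E'
from m import *
s=monitor.observe();print(s['position'],s['joints'])
im,d=grab('top','top3')
p=blob(im,'grn',(335,175,380,225)); P=np.array([onz('top',a,0.062)[:2] for a in p]); print('mark',len(p),P.mean(0))
C=cloud('top',d)[190:228,328:368]; m=(C[...,2]>.095)&(C[...,2]<.115);Q=C[m];r=cv2.minAreaRect(Q[:,:2].astype(np.float32));print('bar',len(Q),r)
a=P.mean(0)-r[0]; print('mark ang',np.degrees(np.arctan2(a[1],a[0])))
g=cv2.cvtColor(im,cv2.COLOR_BGR2GRAY)[200:216,338:358]; n,l,s,c=cv2.connectedComponentsWithStats((g>100).astype(np.uint8)); print(s[1:],c[1:]+[338,200])
cv2.imwrite('pics/crop3.png',cv2.resize(im[180:240,310:390],(640,480),interpolation=cv2.INTER_CUBIC))
E
```

```text
[0.5244571  0.12457512 0.21828551] [ 1.50141879e+00  1.48339664e+01  9.18302706e+01 -1.63779655e-03
  7.33400007e+01  1.13833332e+02]
mark 43 [ 0.56918545 -0.20983988]
bar 189 ((0.5379224419593811, -0.18100598454475403), (0.013945810496807098, 0.04860318824648857), 47.392513275146484)
mark ang -42.68536894800969
[[12  0  8  9 46]] [[353.67391304 204.04347826]]
```

View pics/crop3.png

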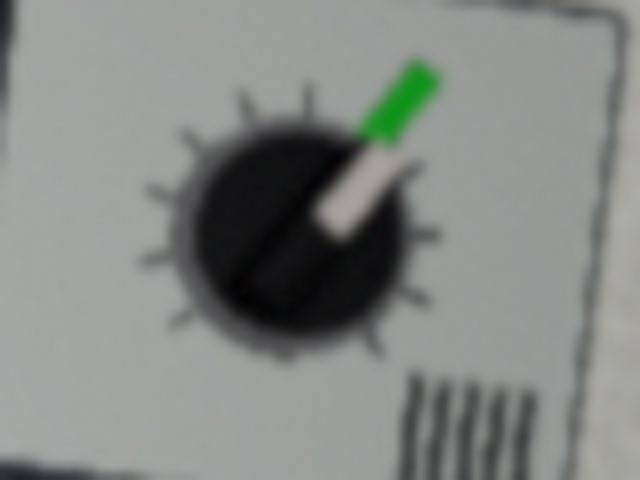

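The pointer lines up with the mark: bar -42.6°, mark -42.7°. Now I orient the closed fingers across the lever.

jog_arm([
  [0,0,0],
  [0,0,0],
  [0,0,0],
  [0,0,0],
  [0,0,0],
  [0,0,0],
  [0,0,0],
  [0,0,0],
], jaw=[1,1,1,1,1,1,1,1], turn=[-1,-1,-1,-1,-1,-1,-1,-1])

```text
t: 13.1
position: [0.5245, 0.1242, 0.2183]
orientation: [[0.954, 0.301, -0.0], [0.301, -0.954, 0.0], [-0.0, -0.0, -1.0]]
wrist_force: [-0.2, -0.2, -0.2]
grip_width: -0.0
grip_force: 0.0
```

jog_arm([
  [0,0,0],
  [0,0,0],
  [0,0,0],
  [0,0,0],
  [0,0,0],
  [0,0,0],
  [0,0,0],
  [0,0,0],
], jaw=[1,1,1,1,1,1,1,1], turn=[-1,-1,-1,-1,-1,-1,-1,-1])

```text
t: 13.9
position: [0.5245, 0.1242, 0.2183]
orientation: [[0.537, 0.844, -0.0], [0.844, -0.537, 0.0], [-0.0, -0.0, -1.0]]
wrist_force: [-0.2, 0.2, -0.3]
grip_width: -0.001
grip_force: 0.0
```

jog_arm([
  [0,0,0],
  [0,0,0],
  [0,0,0],
  [0,0,0],
  [0,0,0],
  [0,0,0],
  [0,0,0],
  [0,0,0],
], jaw=[1,1,1,1,1,1,1,1], turn=[-1,-1,-1,-1,-1,-1,-1,-1])

```text
t: 14.7
position: [0.5246, 0.1242, 0.2183]
orientation: [[-0.131, 0.991, -0.0], [0.991, 0.131, 0.0], [0.0, -0.0, -1.0]]
wrist_force: [0.2, -0.8, -0.5]
grip_width: -0.002
grip_force: 0.0
```

jog_arm([
  [0,0,0],
  [0,0,0],
  [0,0,0],
  [0,0,0],
  [0,0,0],
  [0,0,0],
  [0,0,0],
  [0,0,0],
], jaw=[1,1,1,1,1,1,1,1], turn=[-1,-0.5,0,0,0,0,0,0])

```text
t: 15.5
position: [0.5246, 0.1243, 0.2183]
orientation: [[-0.257, 0.966, -0.0], [0.966, 0.257, -0.0], [-0.0, -0.0, -1.0]]
wrist_force: [-0.0, -0.1, 0.5]
grip_width: -0.002
grip_force: 0.0
```

```bash
python3 - <<'E'
from m import *
s=monitor.observe();R=np.array(s['orientation']);p=np.array(s['position']);print(p,np.degrees(np.arctan2(R[1,1],R[0,1])))
pad=np.array([.5097,.2257,.1065]); jy=np.array([-np.sin(np.radians(15.24)),np.cos(np.radians(15.24)),0]); 
for k in (0,.003,.006):
    t=pad+k*jy; t[2]=.1065+.014+.012; print(k,t,(R.T@(t-p)/.03).round(3))
print('lever dir check: pad rel jig centre', pad[:2]-[.5192,.19797], jy)
E
```

```text
[0.52459028 0.12428066 0.21830121] 14.911277268199544
0 [0.5097 0.2257 0.1325] [3.395 0.39  2.86 ]
0.003 [0.50891141 0.2285945  0.1325    ] [3.495 0.39  2.86 ]
0.006 [0.50812282 0.231489   0.1325    ] [3.595 0.389 2.86 ]
lever dir check: pad rel jig centre [-0.0095   0.02773] [-0.26286282  0.96483322  0.        ]
```

jog_arm([
  [0.9,0.1,0],
  [0.9,0.1,0],
  [0.9,0.1,0],
  [0.8,0.09,0],
  [0,0,0.9],
  [0,0,0.9],
  [0,0,0.7],
  [0,0,0.35],
], jaw=[1,1,1,1,1,1,1,1], turn=[0,0,0,0,0,0,0,0])

```text
t: 16.3
position: [0.5077, 0.2286, 0.1308]
orientation: [[-0.258, 0.966, -0.003], [0.966, 0.258, -0.001], [0.0, -0.003, -1.0]]
wrist_force: [-0.1, 0.2, -0.0]
grip_width: -0.003
grip_force: 0.0
```

jog_arm([
  [0,0,0.2],
  [0,0,0.2],
  [0,0,0.2],
  [0,0,0.1],
  [0,0,0],
  [0,0,0],
  [0,0,0],
  [0,0,0],
], jaw=[1,1,1,1,1,1,1,1], turn=[0,0,0,0,0,0,0,0])

```text
t: 17.1
position: [0.5096, 0.2292, 0.1129]
orientation: [[-0.257, 0.966, 0.002], [0.966, 0.257, 0.001], [0.0, 0.002, -1.0]]
wrist_force: [-0.3, 3.1, 5.5]
grip_width: -0.002
grip_force: 2.3
```

jog_arm([
  [0,0,0.1],
  [0,0,0.1],
  [0,0,0.1],
  [0,0,0.1],
  [0,0,0.1],
  [0,0,0.05],
  [0,0,0],
  [0,0,0],
], jaw=[1,1,1,1,1,1,1,1], turn=[0,0,0,0,0,0,0,0])

```text
t: 17.9
position: [0.5096, 0.2301, 0.0968]
orientation: [[-0.258, 0.966, 0.002], [0.966, 0.258, 0.002], [0.002, 0.003, -1.0]]
wrist_force: [-1.7, 6.1, 8.2]
grip_width: -0.0
grip_force: 3.9
```

```bash
python3 - <<'E'
from m import *
s=monitor.observe();print(s['position'],s['wrist_force'])
a,_=grab('top','top4');b,_=grab('side','side4')
cv2.imwrite('pics/crop4.png',np.hstack([cv2.resize(a[200:270,90:160],(390,390),interpolation=cv2.INTER_CUBIC),cv2.resize(b[270:360,215:305],(390,390),interpolation=cv2.INTER_CUBIC)]))
def tri(a,b):
    p,r=ray('top',a);q,s=ray('side',b); t=np.linalg.lstsq(np.c_[r,-s],q-p,rcond=None)[0]; return (p+r*t[0]),(q+s*t[1])
for n,im,bx in(('top',a,(95,215,140,250)),('side',b,(240,295,285,350))):
    p=blob(im,'org',bx); print(n,len(p),p.min(0) if len(p) else '',p.max(0) if len(p) else '',p[np.argsort(p[:,0])[:3]].tolist() if n=='top' else p[np.argsort(-p[:,1])[:3]].tolist())
E
```

```text
[0.50955243 0.23005518 0.09676369] [-1.74479439  6.12827997  8.17855448]
top 0   []
side 44 [256 316] [258 339] [[257, 339], [257, 338], [257, 337]]
```

View pics/crop4.png

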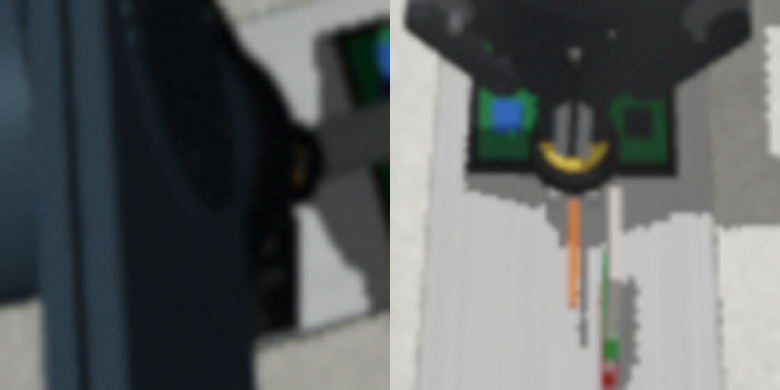

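The needle lies beside the green band in the side view, from about (257,316) to (257,339). I compute its angle by casting its pixels onto the lever plane, with the released picture as reference.

```bash
python3 - <<'E'
from m import *
a=np.radians(15.24); jx=np.array([np.cos(a),np.sin(a),0]); jy=np.array([-np.sin(a),np.cos(a),0]); pad=np.array([.5097,.2257,.1])
for f in('side0','side4'):
    im=np.load(f'pics/{f}.npz')['im']; P=blob(im,'org',(245,295,275,350)); Q=[]
    for u in P:
        p,r=ray('side',u); x=p+r*((pad-p)@jx)/(r@jx); Q.append([(x-pad)@jy,x[2]])
    Q=np.array(Q); rows=np.array([np.median(Q[P[:,1]==v],0) for v in np.unique(P[:,1])]); k=np.polyfit(rows[:,0],rows[:,1],1); print(f,'slope',np.arctan(k[0]),'ends',rows[0],rows[-1])
    d=np.load(f'pics/{f}.npz')['d']; C=cloud('side',d)[P[:,1],P[:,0]]; k=np.polyfit((C-pad)@jy,C[:,2],1); print(' depth slope',np.arctan(k[0]), C[:,2].min(),C[:,2].max())
E
```

```text
side0 slope 0.1937757491579467 ends [0.05498953 0.15159579] [0.07684229 0.12945682]
 depth slope 1.0328202728410385 0.09615627101478652 0.6995568391508358
side4 slope 0.3298499274940212 ends [0.05437493 0.12176496] [0.09968572 0.13727744]
 depth slope 0.8055359180504198 0.01784643383453388 0.07293102976849408
```

```bash
python3 - <<'E'
from m import *
a=np.radians(15.24); jx=np.array([np.cos(a),np.sin(a),0]); jy=np.array([-np.sin(a),np.cos(a),0])
p,r=ray('top',(108,236.5));q,s=ray('side',(257.5,327.3)); t=np.linalg.lstsq(np.c_[r,-s],q-p,rcond=None)[0]; A,B=p+r*t[0],q+s*t[1]; T=(A+B)/2; print('tip',A,B)
pad=np.array([.5097,.2257,0]); piv=pad-.1242*jy; piv[2]=.065
v=T-piv; L=v@jy; z=v[2]; c=v@jx; print('L,z,side off',L,z,c, 'slope',np.arctan2(z,L))
for th in(0,.15,.18,.2,.22,.25):
    X=piv+jx*c+jy*(L*np.cos(th)+z*np.sin(th))+np.array([0,0,z*np.cos(th)-L*np.sin(th)]); print(th,proj('side',X).round(1))
# pad yellow front edge + plate bands in side4 depth
d=np.load('pics/side4.npz'); im=d['im'];C=cloud('side',d['d'])
h=cv2.cvtColor(im,cv2.COLOR_BGR2HSV)
for n,m in(('green',cv2.inRange(h,(45,100,50),(80,255,255))),('red',cv2.inRange(h,(0,120,60),(4,255,255))|cv2.inRange(h,(174,120,60),(180,255,255)))):
    m[:325]=0;m[362:]=0;m[:,:340-0 if 0 else 345]*=1;m[:,:345 if 0 else 345]; m[:, :250]=0;m[:,275:]=0; Q=C[m>0]; print(n,len(Q),Q[:,2].min(),Q[:,2].max(),[(int(y),int(x)) for y,x in np.argwhere(m>0)[:3]])
print(monitor.observe()['wrist_force'])
E
```

```text
tip [0.49559643 0.28431236 0.09877117] [0.49242658 0.28386999 0.09861656]
L,z,side off 0.18466166992090263 0.033693861680961223 0.00021208773968077466 slope 0.18047729529937065
0 [256.5 327.1]
0.15 [256.1 337.5]
0.18 [256.  339.2]
0.2 [256.  340.3]
0.22 [255.9 341.4]
0.25 [255.8 342.8]
green 11 0.05789390711279052 0.0701937820312113 [(349, 264), (349, 265), (349, 266)]
red 9 0.03672136886132071 0.04697260915078849 [(356, 264), (356, 265), (356, 266)]
[-2.01052932  6.32650152  7.637535  ]
```

Needle tip and kinematics both give about 0.18 rad. I nudge it to mid green and check that it is steady.

jog_arm([
  [0.05,0,0.04],
  [0,0,0],
  [0,0,0],
  [0,0,0],
  [0,0,0],
  [0,0,0],
  [0,0,0],
  [0,0,0],
], jaw=[1,1,1,1,1,1,1,1], turn=[0,0,0,0,0,0,0,0])

```text
t: 18.8
position: [0.5095, 0.2303, 0.0956]
orientation: [[-0.258, 0.966, 0.003], [0.966, 0.258, 0.0], [-0.0, 0.003, -1.0]]
wrist_force: [-2.0, 0.6, 8.1]
grip_width: 0.002
grip_force: 3.8
```

```bash
python3 - <<'E'
from m import *
b,_=grab('side','side5'); p=blob(b,'org',(240,295,285,350)); s=monitor.observe(); print(len(p),p.min(0),p.max(0),s['position'],s['wrist_force'],s['t'])
E
```

```text
43 [256 317] [258 339] [0.50951546 0.23033288 0.09556669] [-1.19752074  0.45570503  7.52411463] 18.85
```

Steady at about 8 N, with the tip at 81.6 mm (about 0.195 rad). Handing in.

```bash
python3 -c "
from bench import job
print(job.close_job())"
```

```text
the job is handed in; nothing more can be done
None
```

The knob's pointer is at the green mark (bar -42.6°, mark -42.7°) and released, and the lever is still held in the green band at about 0.195 rad, with the job handed in at 18.85 s.

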